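Hang a part carrier on the scanning stand's side-opening hook

TASK

Hang the grey part carrier with the yellow top rail on the red double hook of the scanning stand: bring its rail in through the hook's side mouth, under the roofs, and lower it behind the lips so that it hangs level and free, resting in both throats, then let go. The hook head is clamped at a height nobody noted, so it has to be found by touch or by eye. Do not bang the carrier against the stand or tip it over, and leave the white ball, the jar and the white clip where they stand.

Things in the scene. Friction and masses are not known exactly. Their poses are not given: they have to be found in the camera images.
- stand: Fixed hanging stand with a red double hook, turned up to 0.4 rad. Origin on the table straight below the seat (= centre of a fully hung rail), z up. The hook's side mouth opens to the stand's +y; a hung rail lies along its x. Seat height is NOT reported: 165 to 201 mm above the table, set anew each time; hook and head are clamped rigid. Base plate x -70..70, y -145..25, 12 high.
- column_top (a point): Top of the fixed aluminium column, at stand x 0, y -95, 130 mm above the table, axes as the stand. Above it rises the blue telescopic head that carries the hook; its bare flat top, 50 x 50 mm (x -25..25, y -120..-70), is always 38 mm above the seat's height, so 203 to 239 above the table: touch it from above, or look, to learn the height. It bears 25 N unmoved.
- hook_foot (a point): On the base plate, 12 mm above the table, under the seat; axes as the stand. Hook above: 2 equal prongs, 12 wide, at x -42 and 42; free between (72) for y over -58. Heights from the seat: throat floor -6, arm below it 10 thick; lip y 7..13, top +8; back wall y -13..-7; roof y -13..13, underside +27, top +38. Throat 14 wide, mouth 19 high, its middle at +17.5. Crossbar y -74..-58.
- carrier_rail (a point): Centre of the carrier's yellow top rail: x along it, z up. Loose grey upright frame, 0.2 to 0.4 kg, on its own foot. Rail 130 long, 8 thick (y), 12 high; its centre is 124 above the foot's underside. Uprights 10 wide at x -60 and 60; foot 130 x 44 x 10. Open window below the rail 110 wide, 60 high; a white moulded part, 16 thick, below that. Either way round may be hung.
- carrier: The same carrier; origin at the centre of its foot's underside, axes as carrier_rail.
- ref_ball: White ceramic reference ball on a round foot, 48 mm across, 70 high; loose bystander, origin at the centre of its underside.
- jar: Amber jar, 52 mm across, 75 high; loose bystander, origin at the centre of its underside.
- clip: White moulded clip, 20 x 85 (its y), 32 high; loose bystander, origin at the centre of its underside.
There are look-alikes about, which are no part of the job. Of the things shaped like the carrier, the grey one is meant.

How it is judged (in metres and radians):
At the end, for the whole second after the job is handed in: The carrier hangs at rest on the stand: rail centre within 5.5 mm of the seat in stand y, 12 mm in stand x, 160 to 206 mm above the table; upright and in line with the stand within 0.1 rad; its weight on the stand (over 1 N); ball, jar and clip within 30 mm of their starts (contact force between carrier and stand above 1 N and y of carrier_rail in the frame of stand between -0.0055 and 0.0055 m and x of carrier_rail in the frame of stand between -0.012 and 0.012 m and height (world z) of carrier_rail between 0.16 and 0.206 m and angle between carrier_rail's own z axis and vertical below 0.1 rad and angle between the x axis of carrier_rail and the x axis of stand, either way round below 0.1 rad and linear speed of carrier below 0.03 m/s and distance of each of ref_ball, jar, clip from where it was at the start of the episode below 0.03 m); the robot touches nothing.
It fails at once if the carrier is banged against the stand (over 40 N) (contact force between carrier and stand above 40 N).
It fails at once if the carrier is tipped over (more than 0.7 rad) (angle between carrier_rail's own z axis and vertical above 0.7 rad).
It fails at once if a bystander is shoved more than 30 mm (distance of any of ref_ball, jar, clip from where it was at the start of the episode above 0.03 m).
It also fails if it takes over 61 s, if anything falls off the work surface, if the arm or the gripper's body presses on something with over 40 N, if the wrist force passes 120 N, or if a joint passes its speed limit or range.

ROBOT

A 6-joint arm with a two-finger parallel gripper is mounted at the origin on the work surface. World frame = base frame: x ahead of the robot, y to its left, z up, the work surface at z = 0. Lengths are in m, angles in degrees, forces in N, time in s.
With the tool pointing down it reaches from about 0.3 to 0.75 m from the base axis. Payload 8.5 kg.
Tool frame: the origin (TCP) lies on the centre line of the jaws, within the pads' length; the fingertips stand 25 mm ahead of it and the grasp point (between the pads) lies 6 mm ahead of it; z points along the fingers, y is the line along which they close (so a half turn about z gives the same grasp; the last joint's range is limited). The gripper opens to 85 mm and grips with 20 to 120 N. Pads are 22 mm wide; open, the fingers measure 114 mm over their backs; the gripper's body (76 mm by 85 mm) begins 54 mm behind the grasp point. The pads swing forward as they close: fully open they stand 13 mm farther back than shut.
Start: joints at [-12.336, 21.807, 74.336, -0, 83.858, -12.336], TCP at [0.55, 0, 0.224] pointing down, gripper open.
Joint ranges: [-178.18, 178.18], [-50.72, 133.34], [12.68, 142.11], [-81.47, 261.47], [9.98, 163.14], [-165.26, 165.26]. Speed limits (degrees/s): [136.94, 136.94, 180, 180, 180, 180].

INTERFACE

Orientations are given as a 3x3 rotation matrix whose columns are the frame's x, y, z axes.
In Python, from rig import telemetry, optics, env gives the robot as it stands.
- The arm moves only by the tool send_rows, never from a script. Its argument "deltas" is a list that holds one entry, the list of rows, each a list of 7 numbers: the shift along the tool's x, y, z in m, then the turn, a rotation vector about the tool's x, y, z in rad, then the opening, from -1 (shut) to 1 (fully open), so that 0 is half open. In form: [[[x, y, z, ax, ay, az, grip], ...]]. A call has 1 to 12 rows; each row shifts and turns the commanded pose from where the row before left it, along the tool's axes as they then stand; what a row does not reach is not made up. A row lasts 1/8 s, in which the tool goes at most 62.5 mm and 10.7 degrees, less where a joint would pass 70% of its speed; a pose out of reach is approached as far as the arm can. A call is refused whole if a number of a shift passes 0.0625 or a number of a turn 0.188, either way. A call with a gripper value outside its range is refused whole. The fingers move at their own pace and stop on an object; "squeeze" is the grip in N (left out, the last holds). Time passes only in rows, so rows that do not move let the fingers close. It gives the time, the measured TCP pose, the force, the opening and the grip force at its end, in the units of the state.
- telemetry.observe(): the state, without advancing time (a new reading comes with each control period).
- optics.get_image(name): name is "scene" or "side" or "wrist"; returns a dict with "image" (384x512x3 uint8, red, green, blue), "range_z" (384x512 float32, m along the optical axis (not along the pixel's ray), 0 where there is no reading), "K" (3x3 intrinsics, pixels), "k1" (the pictures are not rectified: a ray, as slopes to the right and down, at radius r is drawn at 1 + k1 r^2 times it, then the intrinsics apply), "rvec" (rotation vector, rad) and "tvec" (3), from world to camera coordinates, as OpenCV has them; the wrist camera has in their place "hand_eye" (4x4, takes a point from camera to tool coordinates, whose origin is the TCP and whose axes are the flange's). Camera axes: x right, y down, z forward; pixel columns grow to the right and rows downward; lengths in m; the calibration is good to about 2 mm. A picture is of the moment at which its call begins: read the wrist's pose just before it.
- env.close_job(): hands the job in; it is judged then, once.
The state is a dict: "time_s": time; "q": joint angles; "qvel": joint speeds; "joint_efforts": joint torques, N m; "position": TCP position; "tool_rot": TCP orientation; "ft_force": force on the tool from outside, world axes, zero at the start; "wrist_torque": the same for the moment, N m; "grip_width": finger opening in m; "gripper_force": force on a finger pad.
Only numpy, scipy, OpenCV 4.12 (cv2) and the standard library are available. Lean on these libraries where they do the work, as an engineer would, in place of code of your own. Each camera call takes 0.05 s, during which the arm holds its last target. There are 200 camera calls.

## Working session

There is one attempt and no reset: what is moved stays moved. The work goes in short steps, Python scripts to look and compute and a tool call to move; the robot and the scene stay as the last step left them, time stands still between calls to the robot, and variables do not carry over. Pictures are saved under pics/ and viewed, at most 10 in all, crops included, and the job is handed in when it is done.

Besides the shell and the picture viewer there is one more tool, called as name([rows], argument=value, ...), one row to a line, values as JSON. send_rows: Moves the arm, as the interface text tells. Its arguments: {"type":"object","properties":{"deltas":{"type":"array"},"squeeze":{"type":"number"}},"required":["deltas"]}

```bash
mkdir -p pics; ls; cat > h.py <<'E'
import numpy as np, cv2
from rig import telemetry, optics, env
def grab(name):
    s=telemetry.observe(); d=optics.get_image(name)
    if name=="wrist":
        T=np.eye(4);T[:3,:3]=np.array(s["tool_rot"]).reshape(3,3);T[:3,3]=s["position"]
        d["M"]=T@np.array(d["hand_eye"])
    else:
        R=cv2.Rodrigues(np.array(d["rvec"],float))[0];M=np.eye(4);M[:3,:3]=R.T;M[:3,3]=-R.T@np.array(d["tvec"]).ravel();d["M"]=M
    return d
def cloud(d):
    K=np.array(d["K"]);k1=float(d["k1"]);h,w=d["range_z"].shape
    u,v=np.meshgrid(np.arange(w),np.arange(h))
    p=np.stack([u,v],-1).reshape(-1,1,2).astype(float)
    n=cv2.undistortPoints(p,K,np.array([k1,0,0,0,0.])).reshape(h,w,2)
    z=d["range_z"]
    c=np.stack([n[...,0]*z,n[...,1]*z,z],-1)
    P=c@d["M"][:3,:3].T+d["M"][:3,3]
    P[z<=0]=np.nan
    return P
E
python3 - <<'E'
from h import *
s=telemetry.observe();print(s)
for n in("scene","side"):
    d=grab(n);np.savez("pics/"+n+".npz",P=cloud(d),im=d["image"]);cv2.imwrite(f"pics/{n}0.png",cv2.resize(d["image"][...,::-1],(800,600)))
    print(n,d["M"].round(3).tolist(),(d["range_z"]>0).mean())
E
```

```text
pics
{'time_s': 0.0, 'q': array([-1.23362840e+01,  2.18406190e+01,  7.43863096e+01, -5.62773155e-05,
        8.38593574e+01, -1.23353045e+01]), 'qvel': array([-0.04067547, -0.0133115 ,  0.01019743,  0.00754835,  0.11101925,
        0.03208119]), 'joint_efforts': array([-1.00240642e-03, -4.48466885e+01, -2.31285810e+01, -2.87182611e-04,
        4.73836102e-03,  1.77242771e-05]), 'position': array([5.49679700e-01, 6.26236503e-05, 2.23306118e-01]), 'tool_rot': array([[ 1.72265859e-05,  9.99998917e-01, -1.47141205e-03],
       [ 9.99999948e-01, -1.67545797e-05,  3.20796281e-04],
       [ 3.20771280e-04, -1.47141750e-03, -9.99998866e-01]]), 'ft_force': array([ 0.52491604, -0.18031052,  0.4665615 ]), 'wrist_torque': array([ 0.01379469,  0.00831231, -0.02881045]), 'gripper_force': 0.0, 'grip_width': 0.08545414551775786}
scene [[0.131, 0.732, -0.669, 1.114], [0.991, -0.11, 0.074, 0.024], [-0.02, -0.673, -0.74, 0.735], [0.0, 0.0, 0.0, 1.0]] 0.9962412516276041
side [[0.719, -0.46, 0.521, 0.003], [-0.695, -0.491, 0.525, -0.471], [0.015, -0.739, -0.673, 0.835], [0.0, 0.0, 0.0, 1.0]] 0.9960835774739584
```

View pics/scene0.png

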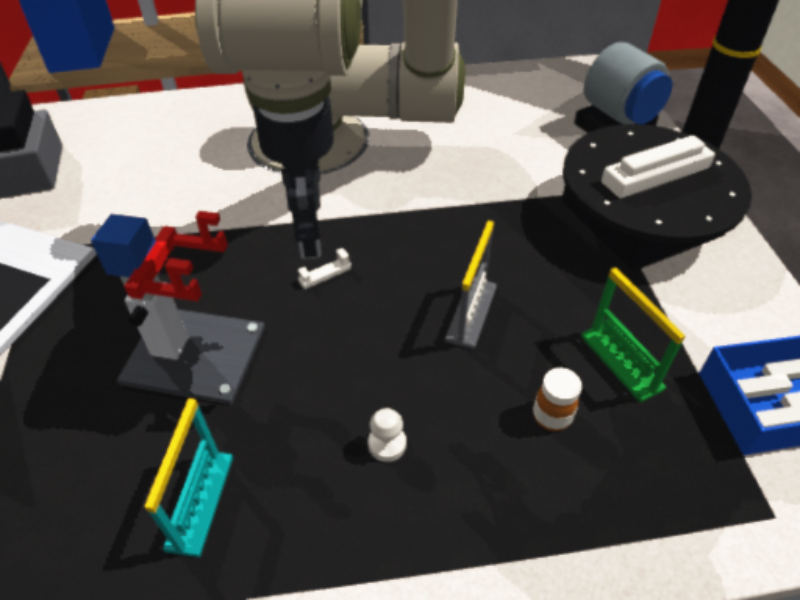

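View pics/side0.png

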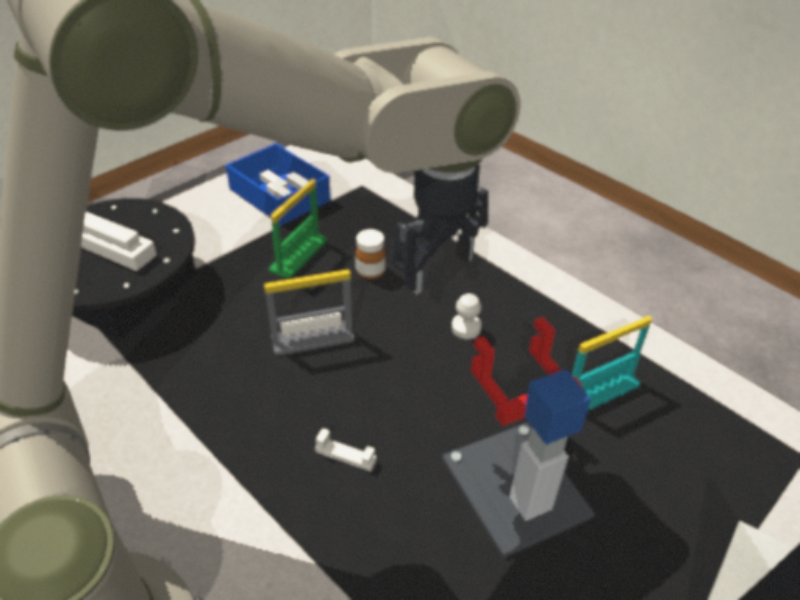

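The scene view shows the grey carrier with its rail from (490,225) to (467,285), the stand with the blue head at (125,245) and red prongs at (210,220) and (190,285). The clip is at (325,268), the ball at (387,435) and the jar at (557,400). The side view agrees: grey carrier at (310,310), blue head at (557,400).

```bash
python3 - <<'E'
from h import *
def ax(p):
    m=np.median(p,0);w,v=np.linalg.eigh(np.cov((p-m).T));return np.degrees(np.arctan2(v[1,-1],v[0,-1]))
for n,boxes in (("scene",dict(rail=(455,215,500,295),head=(90,205,155,280),hook=(120,205,230,310),base=(110,300,270,400),clip=(290,245,355,290),ball=(365,405,410,465),jar=(530,365,585,430))),
          ("side",dict(rail=(260,265,355,295),head=(525,370,590,440),hook=(465,315,560,425),clip=(310,425,380,475),ball=(450,290,485,340),jar=(353,228,388,278)))):
    z=np.load(f"pics/{n}.npz");P=z["P"];hsv=cv2.cvtColor(z["im"],cv2.COLOR_RGB2HSV)
    H,S,V=[hsv[...,i].astype(int) for i in range(3)]
    col=dict(rail=(abs(H-25)<8)&(S>120)&(V>80),head=(abs(H-110)<12)&(S>100),hook=((H<8)|(H>172))&(S>130)&(V>60),base=V>0,clip=V>110,ball=V>90,jar=V>90)
    for k,(a,b,c,d) in boxes.items():
        m=np.zeros(H.shape,bool);s=.64;m[int(b*s):int(d*s),int(a*s):int(c*s)]=1
        p=P[m&col[k]];p=p[np.isfinite(p[:,0])&(p[:,2]>.008)]
        top=np.percentile(p[:,2],[2,50,90,98]).round(4)
        print(n,k,len(p),"z",top)
        if k in("rail","head","hook"):
            zt=np.percentile(p[:,2],90); t=p[abs(p[:,2]-zt)<.004]
        elif k=="base": t=p[abs(p[:,2]-.012)<.005]
        else: t=p
        r=cv2.minAreaRect(t[:,:2].astype(np.float32)*1000)
        print("   ",len(t),t.mean(0).round(4),"rect",np.round(r[0],1),np.round(r[1],1),round(r[2],1),"pca",ax(t[:,:2]).round(1))
E
```

```text
scene rail 242 z [0.0122 0.1291 0.1313 0.1319]
    172 [0.5071 0.2154 0.1299] rect [502.2 217.8] [  8.7 128.2] 61.7 pca 151.7
scene head 1109 z [0.1866 0.2298 0.2387 0.2397]
    479 [ 0.5131 -0.2241  0.238 ] rect [ 511.1 -224.3] [49.3 48.8] 70.9 pca 104.4
scene hook 1538 z [0.1815 0.1976 0.235  0.2388]
    185 [ 0.5471 -0.1365  0.2362] rect [ 541.5 -135.4] [25.6 98.1] 70.2 pca 160.3
scene base 4168 z [0.0094 0.0126 0.088  0.1247]
    3142 [ 0.5345 -0.1827  0.0121] rect [ 520.4 -191.9] [171.6 143.2] 70.8 pca 103.5
scene clip 275 z [0.0088 0.0134 0.0293 0.0335]
    275 [0.3902 0.0086 0.017 ] rect [389.5   7.6] [22.9 83.5] 22.3 pca 113.4
scene ball 592 z [0.0094 0.0513 0.0675 0.0693]
    592 [0.7112 0.0634 0.0404] rect [708.6  62.9] [43.8 37.5] 80.3 pca 83.4
scene jar 767 z [0.0133 0.0722 0.0757 0.0769]
    767 [0.6998 0.2822 0.0576] rect [693.6 284.7] [49.4 50.4] 14.0 pca -135.3
side rail 331 z [0.1173 0.1273 0.1312 0.1324]
    166 [0.5    0.2195 0.1298] rect [500.8 220.4] [ 13.7 127. ] 61.2 pca 151.9
side head 1332 z [0.1864 0.233  0.239  0.2399]
    631 [ 0.5032 -0.2255  0.238 ] rect [ 504.6 -224.4] [51.  51.3] 72.1 pca -144.8
side hook 1087 z [0.1827 0.199  0.2378 0.2396]
    173 [ 0.5338 -0.1345  0.2381] rect [ 537.8 -135.3] [27.7 98.9] 70.2 pca 160.5
side clip 363 z [0.0084 0.0124 0.0284 0.0325]
    363 [0.3836 0.0069 0.0161] rect [385.3   6.9] [22.4 82.4] 23.5 pca 112.9
side ball 389 z [0.0098 0.0431 0.0676 0.07  ]
    389 [0.6922 0.0578 0.041 ] rect [607.3 -17.2] [281.7  46.4] 41.5 pca -138.4
side jar 485 z [0.0103 0.0511 0.0758 0.0772]
    485 [0.6794 0.2773 0.0507] rect [685.1 284.6] [50.2 47.3] 62.4 pca 131.5
```

send_rows([
  [[0.055, -0.012, -0.007, 0, 0, 0, 1], [0.055, -0.012, -0.007, 0, 0, 0, 1], [0.055, -0.012, -0.007, 0, 0, 0, 1], [0.054, -0.012, -0.007, 0, 0, 0, 1], [0, 0, 0, 0, 0, -0.179, 1], [0, 0, 0, 0, 0, -0.179, 1], [0, 0, 0, 0, 0, -0.179, 1], [0, 0, 0, 0, 0, -0.179, 1], [0, 0, 0, 0, 0, -0.179, 1], [0, 0, 0, 0, 0, -0.179, 1], [0, 0, 0, 0, 0, 0, 1], [0, 0, 0, 0, 0, 0, 1]],
])

```text
time_s: 1.6
position: [0.5019, 0.219, 0.2517]
tool_rot: [[-0.877, 0.48, -0.0], [0.48, 0.877, -0.0], [0.0, -0.0, -1.0]]
ft_force: [-0.0, 0.6, -0.4]
grip_width: 0.0854
gripper_force: 0.0
```

```bash
cat > rail.py <<'E'
from h import *
import sys
s=telemetry.observe();print(s["time_s"],s["position"].round(4),s["q"].round(1),"tooly yaw",np.degrees(np.arctan2(s["tool_rot"][1,1],s["tool_rot"][0,1])).round(2),"tilt",s["tool_rot"][:,2].round(4))
d=grab("wrist");P=cloud(d);im=d["image"];cv2.imwrite("pics/%s.png"%sys.argv[1],im[...,::-1])
hsv=cv2.cvtColor(im,cv2.COLOR_RGB2HSV).astype(int);H,S,V=hsv[...,0],hsv[...,1],hsv[...,2]
for nm,m in(("yel",(abs(H-25)<8)&(S>120)&(V>60)),("red",((H<8)|(H>172))&(S>130)&(V>50)),("blue",(abs(H-110)<12)&(S>100))):
    p=P[m&np.isfinite(P[...,0])]
    if len(p)<50: continue
    zt=np.percentile(p[:,2],95);t=p[abs(p[:,2]-zt)<.004]
    r=cv2.minAreaRect(t[:,:2].astype(np.float32)*1000);print(nm,len(t),"z",np.median(t[:,2]).round(4),np.round(r[0],1),np.round(r[1],1),round(r[2],2),"mean",t.mean(0).round(4))
E
python3 rail.py w1
```

```text
1.6 [0.5019 0.219  0.2517] [ 11.2  20.5  71.7  -0.   87.8 -50.2] tooly yaw 61.34 tilt [-4.e-04 -1.e-04 -1.e+00]
yel 2155 z 0.1305 [555.1 318.4] [234.  129.5] 61.84 mean [0.5329 0.286  0.1304]
blue 9 z 0.3472 [500.2 235.8] [89.9  5.8] 50.87 mean [0.4907 0.2225 0.3468]
```

View pics/w1.png

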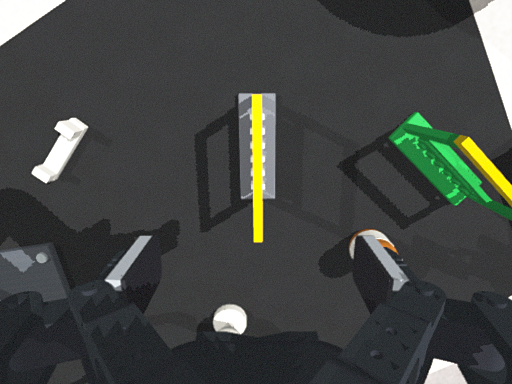

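```bash
cat > near.py <<'E'
from h import *
d=grab("wrist");P=cloud(d);hsv=cv2.cvtColor(d["image"],cv2.COLOR_RGB2HSV).astype(int);H,S,V=hsv[...,0],hsv[...,1],hsv[...,2]
m=(abs(H-25)<8)&(S>120)&(V>60)&(np.hypot(P[...,0]-.502,P[...,1]-.219)<.09)&(abs(P[...,2]-.13)<.005)
t=P[m];r=cv2.minAreaRect(t[:,:2].astype(np.float32)*1000);print(len(t),np.median(t[:,2]),r,np.where(m)[0].min(),np.where(m)[0].max())
E
python3 near.py
```

```text
1348 0.13043509610910853 ((501.8512878417969, 218.58480834960938), (7.969165802001953, 129.71852111816406), 61.972450256347656) 95 241
```

The wrist view shows the grey carrier's rail running from (257,95) to (258,242), which lines up with the tool. Descending and gripping.

send_rows([
  [[0, 0, 0.03, 0, 0, -0.011, 1], [0, 0, 0.03, 0, 0, 0, 1], [0, 0, 0.03, 0, 0, 0, 1], [0, 0, 0.022, 0, 0, 0, 1], [0, 0, 0.01, 0, 0, 0, 1], [0, 0, 0, 0, 0, 0, 0], [0, 0, 0, 0, 0, 0, -1], [0, 0, 0, 0, 0, 0, -1], [0, 0, 0, 0, 0, 0, -1], [0, 0, 0, 0, 0, 0, -1], [0, 0, 0, 0, 0, 0, -1]],
], squeeze=50)

```text
time_s: 3.08
position: [0.502, 0.219, 0.13]
tool_rot: [[-0.884, 0.467, 0.0], [0.467, 0.884, 0.0], [-0.0, 0.0, -1.0]]
ft_force: [0.1, -0.3, 0.2]
grip_width: 0.0001
gripper_force: 0.0
```

```bash
python3 rail.py w2; python3 - <<'E'
from h import *
d=grab("scene");cv2.imwrite("pics/s2.png",cv2.resize(d["image"][100:260,200:400][...,::-1],(750,600)))
E
```

```text
3.075 [0.502 0.219 0.13 ] [ 11.2  26.5  83.3   0.   70.2 -51. ] tooly yaw 62.16 tilt [ 1.e-04  0.e+00 -1.e+00]
yel 2276 z 0.1305 [501.3 219.1] [  7.5 129.4] 61.79 mean [0.4792 0.2308 0.1305]
```

View pics/w2.png

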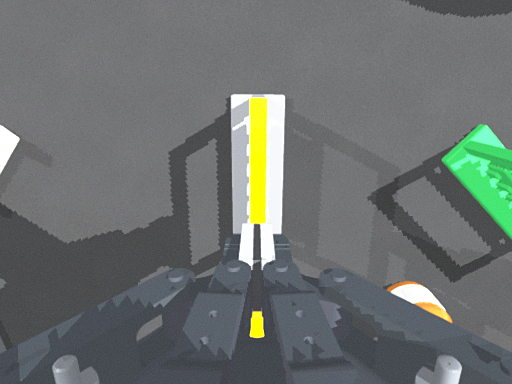

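View pics/s2.png

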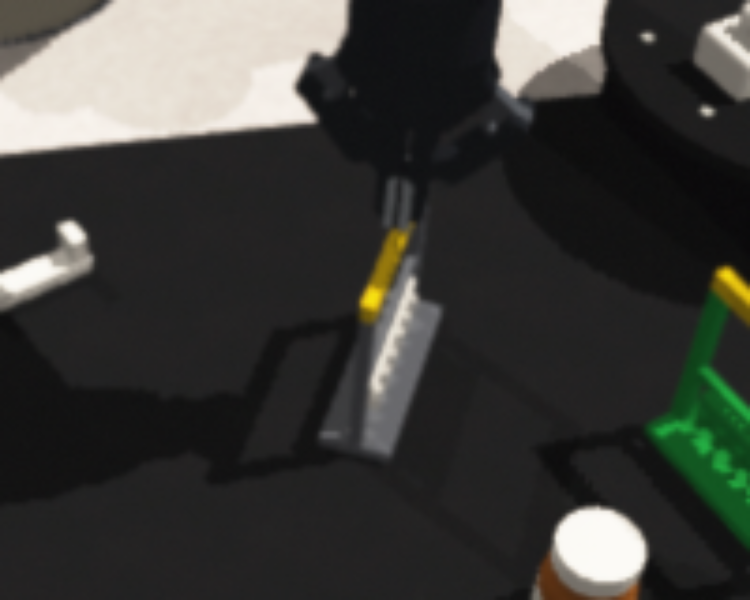

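```bash
python3 - <<'E'
from h import *
s=telemetry.observe();print(s["grip_width"],s["gripper_force"],s["ft_force"],s["position"])
d=grab("wrist");P=cloud(d);T=s["tool_rot"]
for u,v in((247,228),(247,240),(247,255),(267,240),(258,240),(258,255),(258,215),(257,325),(258,300),(258,275),(230,245)):
    print((u,v),P[v,u].round(4),(T.T@(P[v,u]-s["position"])).round(4))
d=grab("side");cv2.imwrite("pics/sd2.png",cv2.resize(d["image"][120:260,130:310][...,::-1],(771,600)))
E
```

```text
-0.00011047067954705497 0.0 [ 0.05414118 -0.55970382  0.25912133] [0.5019823  0.21900308 0.12994492]
(247, 228) [0.4908 0.2194 0.1477] [ 0.0101 -0.0049 -0.0177]
(247, 240) [0.4911 0.2196 0.1592] [ 0.0099 -0.0045 -0.0292]
(247, 255) [0.4913 0.2199 0.1716] [ 0.0098 -0.0042 -0.0417]
(267, 240) [0.4947 0.2269 0.1597] [ 0.0101  0.0036 -0.0298]
(258, 240) [0.4932 0.2236 0.1592] [ 0.0099 -0.0001 -0.0293]
(258, 255) [0.4932 0.2235 0.1717] [ 0.0099 -0.0001 -0.0418]
(258, 215) [0.4938 0.2234 0.1301] [ 0.0093  0.0001 -0.0001]
(257, 325) [0.5509 0.1927 0.1305] [-0.0555 -0.0004 -0.0006]
(258, 300) [0.5092 0.2151 0.1738] [-0.0082 -0.0001 -0.0438]
(258, 275) [nan nan nan] [nan nan nan]
(230, 245) [0.4913 0.2112 0.1556] [ 0.0058 -0.0119 -0.0257]
```

View pics/sd2.png

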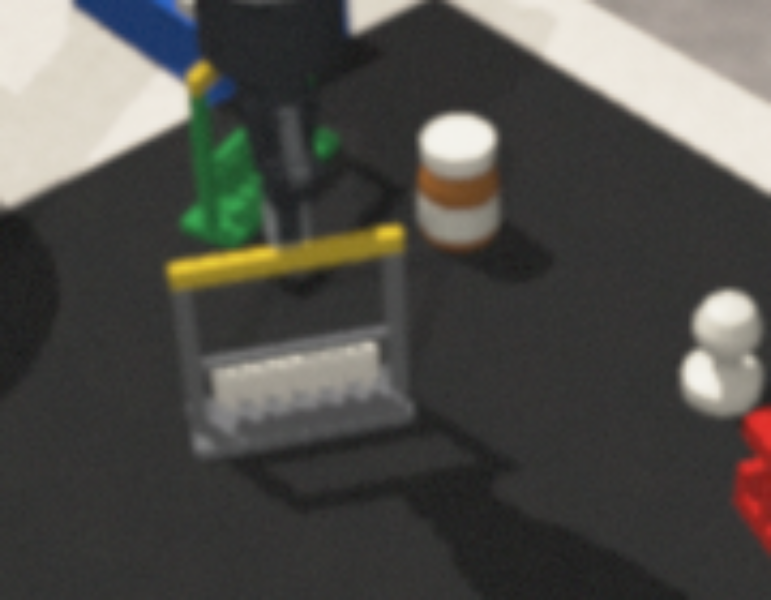

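```bash
python3 - <<'E'
from h import *
s=telemetry.observe();T=s["tool_rot"]
for n in("side","scene","wrist"):
    d=grab(n);P=cloud(d);L=(P-s["position"])@T
    m=(abs(L[...,0])<.02)&(abs(L[...,1])<.03)&(L[...,2]>-.045)&(L[...,2]<.04)
    l=L[m];c=d["image"][m]
    for lo in np.arange(-.045,.04,.006):
        k=(l[:,2]>=lo)&(l[:,2]<lo+.006)
        if k.sum(): print(n,round(lo,3),k.sum(),l[k].min(0).round(3)[:2],l[k].max(0).round(3)[:2],np.median(c[k],0))
E
```

```text
side -0.045 6 [-0.005 -0.016] [ 0.012 -0.003] [44.  45.  46.5]
side -0.039 20 [-0.007 -0.016] [ 0.012 -0.003] [45.5 48.  47.5]
side -0.033 16 [-0.01  -0.015] [0.012 0.003] [49.5 52.  52. ]
side -0.027 23 [-0.01  -0.015] [0.012 0.006] [65. 67. 66.]
side -0.021 20 [-0.009 -0.014] [0.012 0.006] [72.  72.  64.5]
side -0.015 9 [-0.01 -0.01] [ 0.01  -0.002] [80. 79. 61.]
side -0.009 3 [ 0.005 -0.005] [ 0.01  -0.005] [137. 127.  85.]
side -0.003 51 [-0.019 -0.007] [0.02  0.005] [148. 127.  49.]
side 0.003 32 [-0.018 -0.006] [0.019 0.002] [147. 126.  38.]
side 0.009 11 [-0.015 -0.005] [0.016 0.002] [129. 112.  38.]
scene -0.045 27 [-0.015 -0.014] [0.008 0.013] [48. 49. 50.]
scene -0.039 33 [-0.015 -0.014] [-0.006  0.013] [37. 37. 39.]
scene -0.033 30 [-0.014 -0.014] [-0.     0.013] [31.  32.5 33.5]
scene -0.027 28 [-0.015 -0.015] [0.001 0.013] [42.5 43.5 44. ]
scene -0.021 27 [-0.014 -0.015] [-0.007  0.012] [53. 54. 49.]
scene -0.015 11 [-0.012 -0.007] [-0.007  0.011] [62. 63. 61.]
scene -0.003 27 [-0.02  -0.005] [-0.001  0.003] [134. 108.  15.]
scene 0.003 3 [-0.01   0.002] [0.    0.003] [173. 141.  16.]
scene 0.009 4 [-0.016  0.003] [0.014 0.004] [125.5 106.5  35.5]
wrist -0.045 397 [-0.012 -0.014] [0.011 0.012] [230. 234. 237.]
wrist -0.039 457 [ 0.005 -0.014] [0.011 0.013] [ 88.  96. 101.]
wrist -0.033 442 [ 0.005 -0.014] [0.011 0.013] [ 98.5 106.  117.5]
wrist -0.027 382 [ 0.005 -0.014] [0.011 0.013] [ 97.5 106.5 115. ]
wrist -0.021 320 [ 0.005 -0.014] [0.011 0.013] [ 88.5  96.  102. ]
wrist -0.015 95 [ 0.005 -0.007] [0.011 0.011] [252. 253. 252.]
wrist -0.003 445 [ 0.005 -0.004] [0.02  0.004] [255. 255.   0.]
```

All three cameras agree that the shut fingertips stand about 14 mm above the reported TCP level. The stated tips are 25 mm ahead of the TCP, so the actual tips are about 39 mm further back and the grip closed above the rail. I'll open, go 39 mm lower and grip again.

send_rows([
  [[0, 0, 0, 0, 0, 0, 0.2], [0, 0, 0, 0, 0, 0, 0.2], [0, 0, 0, 0, 0, 0, 0.2], [0, 0, 0, 0, 0, 0, 0.2], [0, 0, 0.013, 0, 0, 0, 0.2], [0, 0, 0.013, 0, 0, 0, 0.2], [0, 0, 0.013, 0, 0, 0, 0.2], [0, 0, 0, 0, 0, 0, -1], [0, 0, 0, 0, 0, 0, -1], [0, 0, 0, 0, 0, 0, -1], [0, 0, 0, 0, 0, 0, -1], [0, 0, 0, 0, 0, 0, -1]],
], squeeze=50)

```text
time_s: 4.92
position: [0.5023, 0.2191, 0.0913]
tool_rot: [[-0.884, 0.467, 0.001], [0.467, 0.884, 0.0], [-0.001, 0.001, -1.0]]
ft_force: [0.2, -0.1, 1.8]
grip_width: 0.0075
gripper_force: 49.2
```

send_rows([
  [[0, 0, -0.01, 0, 0, 0, -1], [0, 0, -0.024, 0, 0, 0, -1], [0, 0, -0.024, 0, 0, 0, -1], [0, 0, -0.024, 0, 0, 0, -1], [-0.022, -0.025, -0.012, 0, 0, 0, -1], [-0.041, -0.0455, 0, 0, 0, 0, -1], [-0.041, -0.0455, 0, 0, 0, 0, -1], [-0.041, -0.0455, 0, 0, 0, 0, -1], [-0.041, -0.0455, 0, 0, 0, 0, -1], [0, 0, 0, 0, 0, -0.073, -1], [0, 0, 0, 0, 0, -0.074, -1], [0, 0, 0, 0, 0, 0, -1]],
])

```text
time_s: 6.42
position: [0.5694, -0.0509, 0.1849]
tool_rot: [[-0.943, 0.333, -0.001], [0.333, 0.943, 0.0], [0.001, -0.0, -1.0]]
ft_force: [-0.5, -0.5, -4.1]
grip_width: 0.0077
gripper_force: 50.2
```

```bash
python3 rail.py w3; python3 - <<'E'
from h import *
s=telemetry.observe();print(s["grip_width"],s["gripper_force"])
for n in("scene","side"):
    d=grab(n);P=cloud(d);hsv=cv2.cvtColor(d["image"],cv2.COLOR_RGB2HSV).astype(int);H,S,V=hsv[...,0],hsv[...,1],hsv[...,2]
    for nm,m in(("yel",(abs(H-25)<8)&(S>120)&(V>60)&(np.hypot(P[...,0]-.567,P[...,1]+.05)<.1)&(P[...,2]>.2)),("red",((H<8)|(H>172))&(S>130)&(V>50)&(np.hypot(P[...,0]-.54,P[...,1]+.135)<.07)&(P[...,2]>.2)),("blue",(abs(H-110)<12)&(S>100)&(np.hypot(P[...,0]-.508,P[...,1]+.224)<.05))):
        t=P[m];zt=np.percentile(t[:,2],92);t=t[abs(t[:,2]-zt)<.004]
        r=cv2.minAreaRect(t[:,:2].astype(np.float32)*1000);print(n,nm,len(t),np.median(t[:,2]).round(4),np.round(r[0],1),np.round(r[1],1),round(r[2],2))
E
```

```text
6.425 [ 0.5694 -0.0509  0.1849] [-17.   25.7  74.6  -0.   79.7 -87.5] tooly yaw 70.54 tilt [-1.e-03  3.e-04 -1.e+00]
yel 5027 z 0.2239 [552.2 -45.4] [ 8.5 95. ] 70.37 mean [ 0.5468 -0.0437  0.2239]
red 844 z 0.2387 [ 503.1 -111.6] [ 7.3 12.4] 67.64 mean [ 0.5035 -0.1108  0.2383]
0.0072917687815892114 50.191850066185
scene yel 135 0.224 [575.1 -52.9] [  9.9 118.1] 70.85
scene red 102 0.2379 [ 542.2 -135.5] [25.5 95.6] 69.87
scene blue 466 0.2382 [ 511.1 -224.4] [47.5 49.2] 70.41
side yel 114 0.2237 [567.  -50.6] [ 11.4 132.3] 69.86
side red 140 0.2385 [ 536.9 -135. ] [28.5 96.7] 71.55
side blue 633 0.2381 [ 504.2 -225.2] [51.9 51.2] 70.81
```

View pics/w3.png

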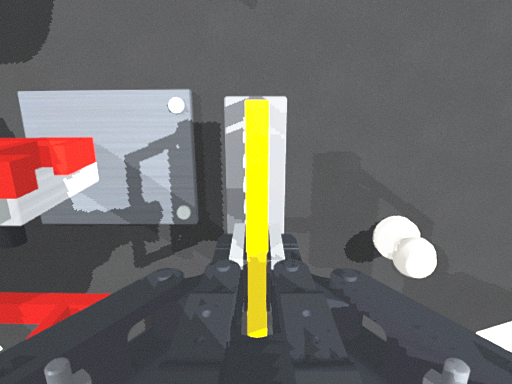

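The wrist and fixed cameras agree. The rail is 89 mm out from the seat along stand y, 2 mm off in x, 17.5 mm above the seat (seat height about 0.2003 m) and in line with the stand. I'll bring it up to the mouth.

send_rows([
  [[0.002, -0.018, 0, 0, 0, 0, -1], [0, -0.018, 0, 0, 0, 0, -1], [0, -0.018, 0, 0, 0, 0, -1], [0, -0.011, 0, 0, 0, 0, -1], [0, 0, 0, 0, 0, 0, -1], [0, 0, 0, 0, 0, 0, -1]],
])

```text
time_s: 7.32
position: [0.5464, -0.1113, 0.1849]
tool_rot: [[-0.943, 0.332, 0.0], [0.332, 0.943, 0.0], [0.0, 0.0, -1.0]]
ft_force: [-1.1, 0.2, -4.0]
grip_width: 0.007
gripper_force: 50.2
```

```bash
cat > rel.py <<'E'
from h import *
s=telemetry.observe();T=s["tool_rot"];print(s["time_s"],s["position"].round(4),s["ft_force"].round(1))
X=np.array([.942,-.335]);Y=np.array([.335,.942])
for n in("scene","side","wrist"):
    d=grab(n);P=cloud(d);hsv=cv2.cvtColor(d["image"],cv2.COLOR_RGB2HSV).astype(int);H,S,V=hsv[...,0],hsv[...,1],hsv[...,2]
    q=P[...,:2]-[.5397,-.1353];sx=q@X;sy=q@Y
    for nm,m in(("yel",(abs(H-25)<8)&(S>120)&(V>60)&(abs(sx)<.08)&(abs(sy)<.06)&(P[...,2]>.195)),("red",((H<8)|(H>172))&(S>130)&(V>50)&(abs(sx)<.06)&(abs(sy)<.03)&(P[...,2]>.23))):
        if m.sum()<20: continue
        zt=np.percentile(P[...,2][m],92);k=m&(abs(P[...,2]-zt)<.004)
        for sg in(1,-1):
            kk=k&(sx*sg>.02)&(sx*sg<.05)
            if kk.sum()>8:print(n,nm,"side",sg,kk.sum(),"z",np.median(P[...,2][kk]).round(4),"y",np.percentile(sy[kk],[3,50,97]).round(4))
    L=(P-s["position"])@T;g=(abs(L[...,0])>.03)&(abs(L[...,0])<.05)&(abs(L[...,1])<.05)&(L[...,2]<-.05)
    if g.sum(): print(n,"gripper low",np.sort(L[...,2][g])[-5:].round(3),g.sum())
E
python3 rel.py
```

```text
7.325 [ 0.5464 -0.1113  0.1849] [-1.1  0.2 -4. ]
scene yel side 1 67 z 0.2229 y [0.021  0.025  0.0292]
scene yel side -1 14 z 0.2223 y [0.0246 0.0277 0.0293]
scene red side 1 19 z 0.2387 y [-0.0102  0.0021  0.0101]
scene gripper low [-0.051 -0.051 -0.051 -0.051 -0.051] 4013
side yel side -1 35 z 0.2237 y [0.0201 0.026  0.0291]
side red side 1 31 z 0.2389 y [-0.0139 -0.0075  0.0009]
side red side -1 60 z 0.2385 y [-0.0129 -0.0024  0.009 ]
side gripper low [-0.051 -0.051 -0.05  -0.05  -0.05 ] 961
wrist yel side 1 278 z 0.2241 y [0.0205 0.0241 0.0282]
wrist yel side -1 1759 z 0.2239 y [0.0204 0.0243 0.0279]
wrist red side -1 3347 z 0.2391 y [-0.0128 -0.0005  0.0118]
wrist gripper low [-0.05 -0.05 -0.05 -0.05 -0.05] 3435
```

send_rows([
  [[0, -0.005, 0, 0, 0, 0, -1], [0, -0.005, 0, 0, 0, 0, -1], [0, -0.005, 0, 0, 0, 0, -1], [0, -0.005, 0, 0, 0, 0, -1], [0, -0.0045, 0, 0, 0, 0, -1], [0, 0, 0, 0, 0, 0, -1]],
])

```text
time_s: 8.22
position: [0.5381, -0.135, 0.185]
tool_rot: [[-0.943, 0.333, 0.0], [0.333, 0.943, -0.0], [-0.0, -0.0, -1.0]]
ft_force: [-0.6, 0.1, -3.1]
grip_width: 0.0075
gripper_force: 50.2
```

```bash
python3 rel.py | grep -v low
```

```text
8.225 [ 0.5381 -0.135   0.185 ] [-0.6  0.1 -3.1]
scene yel side 1 11 z 0.2236 y [-0.004   0.0026  0.0099]
scene red side 1 87 z 0.2374 y [-0.0119  0.0013  0.0126]
scene red side -1 20 z 0.2378 y [0.0024 0.0073 0.012 ]
side yel side -1 23 z 0.223 y [-0.0052 -0.0016  0.0041]
side red side 1 13 z 0.2392 y [-0.0134 -0.0066  0.0017]
side red side -1 68 z 0.2385 y [-0.0125 -0.0007  0.0122]
wrist yel side 1 281 z 0.2242 y [-0.0045 -0.0004  0.0032]
wrist yel side -1 780 z 0.224 y [-0.0046 -0.0006  0.0031]
wrist red side -1 3336 z 0.239 y [-0.013  -0.0006  0.0114]
```

No contact, and the rail is centred under the roofs. Lowering gently.

send_rows([
  [[0, 0, 0.003, 0, 0, 0, -1], [0, 0, 0.004, 0, 0, 0, -1], [0, 0, 0.004, 0, 0, 0, -1], [0, 0, 0.003, 0, 0, 0, -1], [0, 0, 0.001, 0, 0, 0, -1], [0, 0, 0, 0, 0, 0, -1]],
])

```text
time_s: 9.12
position: [0.5382, -0.1347, 0.1699]
tool_rot: [[-0.943, 0.332, 0.0], [0.332, 0.943, -0.0], [-0.0, -0.0, -1.0]]
ft_force: [-0.3, -1.2, -4.2]
grip_width: 0.0071
gripper_force: 50.2
```

send_rows([
  [[0, 0, 0.001, 0, 0, 0, -1], [0, 0, 0.001, 0, 0, 0, -1], [0, 0, 0, 0, 0, 0, -1]],
])

```text
time_s: 9.5
position: [0.5382, -0.1347, 0.1681]
tool_rot: [[-0.943, 0.332, 0.0], [0.332, 0.943, -0.0], [-0.0, -0.0, -1.0]]
ft_force: [1.0, 0.2, -1.9]
grip_width: 0.0067
gripper_force: 50.5
```

send_rows([
  [[0, 0, 0.0005, 0, 0, 0, -1], [0, 0, 0, 0, 0, 0, -1]],
])

```text
time_s: 9.75
position: [0.5383, -0.1347, 0.1679]
tool_rot: [[-0.943, 0.332, 0.001], [0.332, 0.943, -0.0], [-0.001, -0.0, -1.0]]
ft_force: [-0.9, 0.8, 2.3]
grip_width: 0.0073
gripper_force: 51.0
```

```bash
python3 rel.py | grep -v low
```

```text
9.75 [ 0.5383 -0.1347  0.1679] [-0.9  0.8  2.3]
scene yel side 1 36 z 0.2062 y [-0.003   0.0008  0.0034]
scene yel side -1 10 z 0.2061 y [-0.0027  0.0003  0.0037]
scene red side 1 87 z 0.2375 y [-0.0118  0.0015  0.013 ]
side yel side -1 28 z 0.2062 y [-0.0048 -0.0007  0.0046]
side red side 1 31 z 0.2384 y [-0.0139 -0.0083  0.0027]
side red side -1 73 z 0.2385 y [-0.0139 -0.0017  0.0122]
wrist yel side 1 289 z 0.207 y [-0.0045 -0.0008  0.0032]
wrist yel side -1 560 z 0.207 y [-0.0045 -0.0006  0.0031]
wrist red side -1 4764 z 0.239 y [-0.013  -0.0009  0.0114]
```

The force has gone from -4 to +2 N and the rail top is at 0.2065, so it is seated in both throats. Releasing with a small opening and rising straight up.

send_rows([
  [[0, 0, 0, 0, 0, 0, -0.8], [0, 0, 0, 0, 0, 0, -0.6], [0, 0, 0, 0, 0, 0, -0.4], [0, 0, 0, 0, 0, 0, -0.4], [0, 0, 0, 0, 0, 0, -0.4], [0, 0, -0.01, 0, 0, 0, -0.4], [0, 0, -0.02, 0, 0, 0, -0.4], [0, 0, -0.03, 0, 0, 0, -0.4], [0, 0, -0.03, 0, 0, 0, -0.4], [0, 0, -0.03, 0, 0, 0, -0.4], [0, 0, 0, 0, 0, 0, -0.4], [0, 0, 0, 0, 0, 0, -0.4]],
])

```text
time_s: 11.4
position: [0.5379, -0.1345, 0.2869]
tool_rot: [[-0.943, 0.332, -0.001], [0.332, 0.943, 0.0], [0.001, 0.0, -1.0]]
ft_force: [-0.2, 0.4, -0.5]
grip_width: 0.0258
gripper_force: 0.0
```

```bash
python3 rel.py | grep -v low; python3 - <<'E'
from h import *
d=grab("scene");cv2.imwrite("pics/s9.png",cv2.resize(d["image"][100:300,40:300][...,::-1],(780,600)))
E
```

```text
11.4 [ 0.5379 -0.1345  0.2869] [-0.2  0.4 -0.5]
scene yel side 1 50 z 0.2057 y [-0.0036  0.0013  0.0046]
scene yel side -1 54 z 0.2056 y [-0.0043  0.0002  0.0035]
scene red side 1 84 z 0.2379 y [-0.0107  0.0013  0.0126]
scene red side -1 76 z 0.2379 y [-0.0118  0.0003  0.0123]
side yel side 1 36 z 0.2069 y [-0.005  -0.0016  0.0035]
side yel side -1 27 z 0.2065 y [-0.0048 -0.001   0.0038]
side red side 1 75 z 0.2385 y [-0.0131 -0.0008  0.0125]
side red side -1 75 z 0.2384 y [-0.0127 -0.0003  0.0123]
wrist yel side 1 314 z 0.2071 y [-0.0041 -0.0006  0.0028]
wrist yel side -1 226 z 0.2071 y [-0.0047 -0.0011  0.0025]
wrist red side 1 672 z 0.239 y [-0.0126 -0.0009  0.0113]
wrist red side -1 872 z 0.239 y [-0.0131 -0.0011  0.0111]
```

View pics/s9.png

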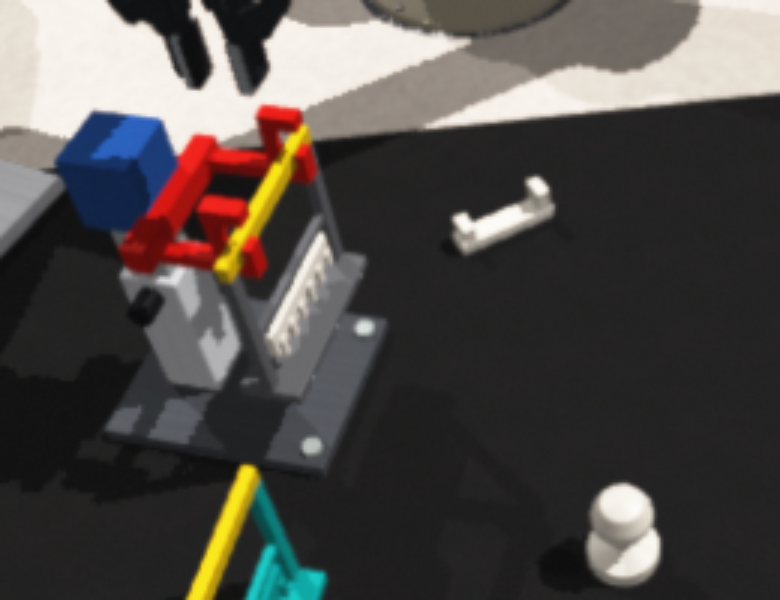

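The picture shows the rail from (305,135) to (228,272), lying level behind both lips. The gripper is clear at (220,70), and the ball at (622,535) and the clip at (505,215) are still standing.

```bash
python3 -c "
from rig import env
print(env.close_job())"
```

```text
the job is handed in; nothing more can be done
None
```

The grey carrier hangs level in both throats of the red double hook and has been let go with the gripper clear; the job was handed in at about 11.5 s, and `close_job()` returned no verdict.

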